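# Pop the lint bin open

## Robot

A 6-joint arm with a two-finger parallel gripper is mounted at the origin on the work surface. World frame = base frame: x ahead of the robot, y to its left, z up, the work surface at z = 0. Lengths are in m, angles in rad, forces in N, time in s.
With the tool pointing down it reaches from about 0.35 to 0.975 m from the base axis. Payload 4.9 kg.
Tool frame: the origin (TCP) lies on the mounting face of the last link; the fingertips stand 173 mm ahead of it and the grasp point (between the pads) lies 155 mm ahead of it; z points along the fingers, y is the line along which they close (so a half turn about z gives the same grasp; the last joint's range is limited). The gripper opens to 85 mm and grips with 20 to 120 N. Pads are 22 mm wide; open, the fingers measure 114 mm over their backs; the gripper's body (76 mm by 85 mm) begins 54 mm behind the grasp point. The pads swing forward as they close: fully open they stand 13 mm farther back than shut.
Start: joints at [-0.119, 0.053, 1.613, -0, 1.476, -0.119], TCP at [0.625, 0, 0.405] pointing down, gripper open.
Joint ranges: [-3.01, 3.01], [-1.01, 2.22], [0.06, 2.58], [-1.02, 4.17], [0.09, 2.62], [-3.14, 3.14]. Speed limits (rad/s): [2.57, 2.57, 3.14, 3.14, 3.14, 3.14].

## Interface

Orientations are given as a rotation vector (axis times angle).
In Python, from station import monitor, eyes, finish_job gives the robot as it stands. The module is installed in compiled form; this text tells all that it offers.
- The arm moves only by the tool step_arm, never from a script. Its argument "commands" is a list of rows, each a list of 3 entries, a list of its own where there are three numbers: the opening in per cent of the stroke, from 0 (shut) to 100 (fully open), then the shift along the tool's x, y, z in mm, then the turn about the tool's z in degrees. In form: [[hand, [x, y, z], yaw], ...]. A call has 1 to 12 rows; each row is the pose to reach, as a shift and turn from the pose commanded when the call began, along the tool's axes at that moment; what a row does not reach only later rows make up. A row lasts 1/8 s, in which the tool goes at most 62.5 mm and 10.7 degrees, less where a joint would pass 70% of its speed; a pose out of reach is approached as far as the arm can. A call with a gripper value outside its range is refused whole. The fingers move at their own pace and stop on an object; "squeeze" is the grip in N (left out, the last holds). Time passes only in rows, so rows that repeat a pose let the fingers close. It gives the time, the measured TCP pose, the force, the opening and the grip force at its end, in the units of the state.
- monitor.get_obs(): the state, without advancing time (a new reading comes with each control period).
- eyes.get_image(name): name is "scene" or "side" or "wrist"; returns the picture (384x512x3 uint8, red, green, blue); there is no depth.
- eyes.camera_info(name): a dict with "camera_matrix" (3x3 intrinsics, pixels), "extrinsics" (4x4, takes a point from camera to world coordinates). Camera axes: x right, y down, z forward; pixel columns grow to the right and rows downward; lengths in m; the calibration is good to about 2 mm. A picture is of the moment at which its call begins: read the wrist's pose just before it. camera_info takes no time and is no camera call; for the wrist camera it gives the pose at the moment of the call.
- finish_job(): hands the job in; it is judged then, once.
The state is a dict: "t": time; "q": joint angles; "dq": joint speeds; "effort": joint torques, N m; "tool_pos": TCP position; "tool_rot": TCP orientation; "contact_force": force on the tool from outside, world axes, zero at the start; "wrist_torque": the same for the moment, N m; "opening": finger opening in m; "grip_force": force on a finger pad.
Only numpy, scipy, OpenCV 4.12 (cv2) and the standard library are available. Lean on these libraries where they do the work, as an engineer would, in place of code of your own. Each camera call takes 0.05 s, during which the arm holds its last target. There are 200 camera calls.

## Task

Open the lint bin, the smaller of the two push-lid bins on the tray: with the fingertips, press gently down on the ring marked on the front of its shut lid until the latch lets go, then back off so that the lid can spring fully up, and watch for a moment that it stays open. Do not push it shut again, keep the larger bin shut, and leave everything else where it is.

Things in the scene. Friction and masses are not known exactly. Their poses are not given: they have to be found in the camera images.
- lint_bin_press (a point): Press point on top of the small bin's steel lid: centre of a thin, barely raised oval ring 32 x 48 mm, 32 mm behind the lid's front edge, 84 mm in front of the hinge axis. Moves with the lid. Lid shut: x points level from front edge to hinge, y along the hinge, z up. Pressed slowly down here it yields at 2 to 4 N, unlatches after about 4 mm and meets its stop after 7 mm.
- lint_bin_lid (a joint): Hinge of the small bin's lid, rad: 0 shut and latched; negative pressed in (unlatches at about -0.039, stop at -0.083); grows as it opens; 1.25 fully open on its spring. It pops only when the finger backs off, its front edge sweeping up and back from the bin's front in 1 to 2 s. Push-push latch: one press frees the lid; once it has popped, pressing it all the way down latches it again.
- lint_bin_cam (a joint): The small bin's latch cam, a small slide out of reach inside, under the front of the lid, m: 0 latched, about -0.005 to -0.010 while the lid is pressed far enough to be freed, about +0.012 once the lid has popped. It only tells the latch's state.
- lint_bin: The small push-lid bin, fixed, steel with black collar and foot: 130 mm deep (x), 100 mm wide (y), collar 150 mm above its underside; the shut lid (116 x 86 mm) stands 8 mm above the collar. Origin: centre of the underside. x points from the front (press side, towards the robot) to the hinge side, z up. Open, the lid's edge is about 265 mm up. The two bins may change places.
- peg_bin: The large push-lid bin of the same make, fixed, to be left shut: 190 mm deep (x), 165 mm wide (y), 204 mm high over its shut lid. Origin: centre of the underside; same axes as the small bin.
- peg_bin_lid (a joint): Hinge of the large bin's lid, rad: 0 shut and latched, negative pressed in, positive open. Must stay at 0.
- brush: Loose purple scrubbing brush, 150 mm long along its y, 50 mm wide, 69 mm high over its bow handle, lying bristles down in front of the small bin. Origin: centre of its underside.
- bottle: Loose closed green glass bottle, 62 mm across, 175 mm high, upright in front of the large bin. Origin: centre of its underside.
- dipper: Loose aluminium dipper, cup 116 mm across and 75 mm high, with a handle that reaches 230 mm from the cup's centre along its x at 90 mm height, behind the bins on the right (-y). Origin: centre of the cup's underside.
- scraper: Loose grey plastic lint scraper like a wide comb, 150 mm long, 100 mm wide, 12 mm thick, lying flat behind the bins on the left (+y). Origin: on its underside.

How it is judged:
By the outcome, as a careful person would: the job done as asked, in the order asked, and still so for the second after the job is handed in, with the robot touching nothing.
It also fails if it takes over 32 s, if anything falls off the work surface, if the arm or the gripper's body presses on something with over 40 N, if the wrist force passes 120 N, or if a joint passes its speed limit or range.

## Working session

There is one attempt and no reset: what is moved stays moved. The work goes in short steps, Python scripts to look and compute and a tool call to move; the robot and the scene stay as the last step left them, time stands still between calls to the robot, and variables do not carry over. Pictures are saved under pics/ and viewed, at most 10 in all, crops included, and the job is handed in when it is done.

Besides the shell and the picture viewer there is one more tool, called after "Call:" in YAML: its name, and indented under it one key for each argument. step_arm: Moves the arm, as the interface text tells. Its arguments: {"type":"object","properties":{"commands":{"type":"array"},"squeeze":{"type":"number"}},"required":["commands"]}

```bash
mkdir -p pics; python3 - <<'E'
from station import monitor, eyes
import cv2,numpy as np
np.set_printoptions(precision=4,suppress=True)
for n in("scene","side"):
    im=eyes.get_image(n);cv2.imwrite(f"pics/{n}1.png",im[:,:,::-1]);i=eyes.camera_info(n);print(n,i["camera_matrix"],i["extrinsics"])
o=monitor.get_obs();print(o["t"],o["tool_pos"],o["tool_rot"],o["contact_force"])
E
```

```text
scene [[488.9645   0.     256.5585]
 [  0.     488.9645 193.4523]
 [  0.       0.       1.    ]] [[-0.5714  0.6899 -0.4445  1.1481]
 [ 0.8206  0.489  -0.2958  0.3971]
 [ 0.0133 -0.5338 -0.8455  1.2883]
 [ 0.      0.      0.      1.    ]]
side [[385.7889   0.     258.0459]
 [  0.     385.7889 187.3954]
 [  0.       0.       1.    ]] [[ 0.7594 -0.3218  0.5655 -0.2344]
 [-0.6503 -0.4052  0.6426 -0.8689]
 [ 0.0223 -0.8557 -0.517   0.8284]
 [ 0.      0.      0.      1.    ]]
0.1 [0.6248 0.0001 0.4035] [-2.2203 -2.2204  0.0018] [-0.5347 -0.0742 -0.0835]
```

View pics/scene1.png

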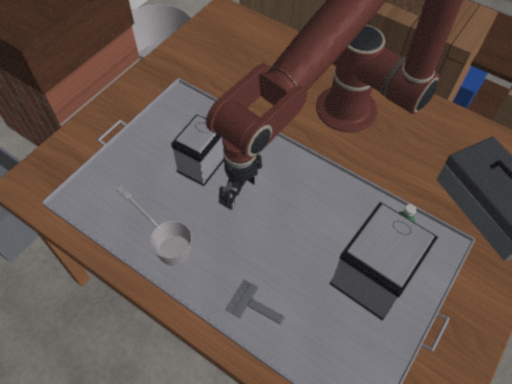

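View pics/side1.png

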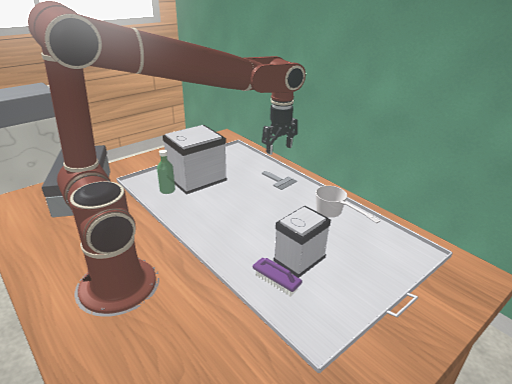

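The small bin is on the right: ring near (298,222) in the side view and near (202,127) in the scene view, where the arm partly hides it. Next I'll enlarge both.

```bash
python3 - <<'E'
import cv2,numpy as np
a=cv2.imread("pics/scene1.png")[105:190,160:260];b=cv2.imread("pics/side1.png")[195:295,245:345]
r=lambda x,k:cv2.resize(x,None,fx=k,fy=k,interpolation=cv2.INTER_CUBIC)
A=r(a,4);B=r(b,4);c=np.zeros((400,800,3),np.uint8);c[:340,:400]=A;c[:,400:]=B
cv2.imwrite("pics/crop1.png",c)
E
```

```text
(no output)
```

View pics/crop1.png

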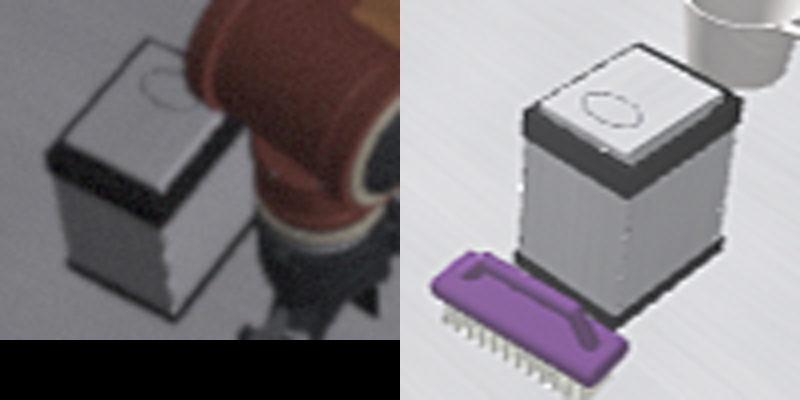

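In the crop, the ring centre is at about (212,110) in the side half and (170,89) in the scene half. The lid corners in the side half are (142,103), (240,45), (324,95) and (228,163).

```bash
cat >geo.py <<'E'
import numpy as np
from station import eyes
def ray(n,u,v):
    i=eyes.camera_info(n);K=i["camera_matrix"];E=i["extrinsics"]
    d=E[:3,:3]@np.linalg.solve(K,[u,v,1]);return E[:3,3],d/np.linalg.norm(d)
def plane(n,u,v,z):
    c,d=ray(n,u,v);return c+d*(z-c[2])/d[2]
def tri(a,b):
    (c,d),(e,f)=ray(*a),ray(*b)
    s=np.linalg.lstsq(np.c_[d,-f],e-c,rcond=None)[0];p,q=c+s[0]*d,e+s[1]*f
    return (p+q)/2,np.linalg.norm(p-q)
E
python3 - <<'E'
from geo import *
np.set_printoptions(precision=4,suppress=True)
S=lambda u,v:("side",(u+.5)/4-.5+245,(v+.5)/4-.5+195)
C=lambda u,v:("scene",(u+.5)/4-.5+160,(v+.5)/4-.5+105)
print("ring",tri(S(212,110),C(170,89)))
# collar corners: front-right(robot -y), etc. lower rim of the bin at tray
print("near foot corner",plane(*S(213,330),0.005))
print("collar corner tri (right/back)",tri(S(341,97),C(48,152)))
for z in(.158,.166,.174):
  print(z,"ring",plane(*S(212,110),z),plane(*C(170,89),z))
P=[plane(*S(*p),.162) for p in((142,103),(240,45),(324,95),(228,163))]
Q=[plane(*C(*p),.162) for p in((150,40),(62,148),(165,190))]
print(np.array(P),np.array(Q))
for a,b in((0,1),(1,2),(2,3),(3,0)):
  d=P[b]-P[a];print(np.linalg.norm(d),np.degrees(np.arctan2(d[1],d[0])))
for a,b in((0,1),(1,2)):
  d=Q[b]-Q[a];print(np.linalg.norm(d),np.degrees(np.arctan2(d[1],d[0])))
E
```

```text
ring (array([ 0.4574, -0.2622,  0.1625]), np.float64(0.0008834646714251267))
near foot corner [ 0.4222 -0.3137  0.005 ]
collar corner tri (right/back) (array([ 0.552 , -0.3035,  0.1547]), np.float64(0.0018075654140498692))
0.158 ring [ 0.4619 -0.2577  0.158 ] [ 0.4549 -0.2652  0.158 ]
0.166 ring [ 0.4535 -0.265   0.166 ] [ 0.4598 -0.2605  0.166 ]
0.174 ring [ 0.4452 -0.2723  0.174 ] [ 0.4648 -0.2558  0.174 ]
[[ 0.4237 -0.223   0.162 ]
 [ 0.5359 -0.2152  0.162 ]
 [ 0.5362 -0.3006  0.162 ]
 [ 0.4218 -0.3121  0.162 ]] [[ 0.4285 -0.3049  0.162 ]
 [ 0.5466 -0.2923  0.162 ]
 [ 0.5333 -0.2076  0.162 ]]
0.11247025366206352 3.966587613141079
0.08538099115521125 -89.79485522756772
0.11503828575202298 -174.24580138823532
0.08915556858114089 88.7453913477539
0.11884694529458514 6.069043087148683
0.0857429067046454 98.97905102343434
```

Call:
step_arm:
  commands:
    - [0,[-50,-32,0],0]
    - [0,[-100,-64,0],0]
    - [0,[-150,-96,0],0]
    - [0,[-200,-128,0],0]
    - [0,[-245,-157,0],0]
    - [0,[-263,-169,10],0]
    - [0,[-263,-169,25],0]
    - [0,[-263,-169,40],0]
    - [0,[-263,-169,40],0]
    - [0,[-263,-169,40],0]
  squeeze: 20

```text
t: 1.35
tool_pos: [0.4565, -0.2624, 0.3647]
tool_rot: [-2.22, -2.223, -0.0]
contact_force: [0.1, 0.4, 0.0]
opening: 0.0001
grip_force: 0.0
```

```bash
python3 - <<'E'
from station import eyes,monitor
import cv2,numpy as np
o=monitor.get_obs();print(o["t"],o["tool_pos"],o["contact_force"],o["opening"])
r=lambda x,k:cv2.resize(x,None,fx=k,fy=k,interpolation=cv2.INTER_CUBIC)
w=eyes.get_image("wrist")[:,:,::-1];b=eyes.get_image("side")[110:302,222:372,::-1]
c=np.hstack([r(w,.78125)[:300],r(b,300/192)]);print(c.shape)
cv2.imwrite("pics/w1.png",c)
E
```

```text
1.35 [ 0.4564996  -0.2623676   0.36468964] [0.08008495 0.37462049 0.04812979] 0.0001441267350008454
(300, 634, 3)
```

View pics/w1.png

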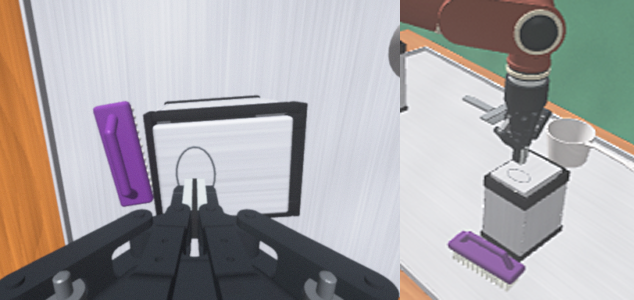

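The wrist view shows the shut fingertips centred on the ring, which is at about (195,170). The side view shows them just above it. Now I'll descend in small steps.

Call:
step_arm:
  commands:
    - [0,[0,0,10],0]
    - [0,[0,0,18],0]
    - [0,[0,0,22],0]
    - [0,[0,0,24],0]
    - [0,[0,0,25],0]
    - [0,[0,0,26],0]
    - [0,[0,0,26],0]

```text
t: 2.33
tool_pos: [0.456, -0.263, 0.3388]
tool_rot: [2.221, 2.221, 0.0]
contact_force: [0.6, -0.9, -0.8]
opening: -0.0001
grip_force: 0.0
```

Call:
step_arm:
  commands:
    - [0,[0,0,1],0]
    - [0,[0,0,2],0]
    - [0,[0,0,3],0]
    - [0,[0,0,3],0]

```text
t: 2.82
tool_pos: [0.456, -0.263, 0.3356]
tool_rot: [-2.221, -2.221, 0.0]
contact_force: [-0.3, -0.6, -0.0]
opening: -0.0002
grip_force: 0.0
```

Call:
step_arm:
  commands:
    - [0,[0,0,1],0]
    - [0,[0,0,2],0]
    - [0,[0,0,2],0]

```text
t: 3.2
tool_pos: [0.456, -0.2631, 0.3341]
tool_rot: [2.221, 2.221, -0.0]
contact_force: [-1.7, 1.3, 3.6]
opening: -0.0001
grip_force: 1.5
```

Call:
step_arm:
  commands:
    - [0,[0,0,1],0]
    - [0,[0,0,2],0]
    - [0,[0,0,2],0]

```text
t: 3.58
tool_pos: [0.456, -0.263, 0.3317]
tool_rot: [2.221, 2.221, -0.0]
contact_force: [-2.0, 0.2, 3.2]
opening: 0.0
grip_force: 1.6
```

Call:
step_arm:
  commands:
    - [0,[0,0,1],0]
    - [0,[0,0,2],0]
    - [0,[0,0,2],0]

```text
t: 3.95
tool_pos: [0.456, -0.2631, 0.3296]
tool_rot: [2.221, 2.221, -0.0]
contact_force: [-1.4, -0.3, 2.9]
opening: 0.0
grip_force: 1.6
```

Call:
step_arm:
  commands:
    - [0,[0,0,0.5],0]
    - [0,[0,0,1],0]
    - [0,[0,0,1],0]

```text
t: 4.32
tool_pos: [0.456, -0.263, 0.3287]
tool_rot: [2.221, 2.221, -0.0]
contact_force: [-2.0, -1.0, 3.2]
opening: -0.0002
grip_force: 1.6
```

Pressed about 6 mm, past the latch point. Now I'll back off up and forward, clear of the lid's sweep.

Call:
step_arm:
  commands:
    - [0,[0,0,-25],0]
    - [0,[0,-35,-70],0]
    - [0,[0,-70,-115],0]
    - [0,[0,-100,-155],0]
    - [0,[0,-110,-180],0]
    - [0,[0,-110,-180],0]
    - [0,[0,-110,-180],0]
    - [0,[0,-110,-180],0]
    - [0,[0,-110,-180],0]
    - [0,[0,-110,-180],0]
    - [0,[0,-110,-180],0]
    - [0,[0,-110,-180],0]

```text
t: 5.82
tool_pos: [0.346, -0.263, 0.5087]
tool_rot: [-2.221, -2.221, -0.0]
contact_force: [0.3, -0.4, -0.2]
opening: -0.0002
grip_force: 0.0
```

Call:
step_arm:
  commands:
    - [0,[0,0,0],0]
    - [0,[0,0,0],0]
    - [0,[0,0,0],0]
    - [0,[0,0,0],0]
    - [0,[0,0,0],0]
    - [0,[0,0,0],0]
    - [0,[0,0,0],0]
    - [0,[0,0,0],0]

```text
t: 6.82
tool_pos: [0.346, -0.263, 0.5087]
tool_rot: [-2.221, -2.221, 0.0]
contact_force: [0.1, 0.1, -0.2]
opening: 0.0002
grip_force: 0.0
```

```bash
python3 - <<'E'
from station import eyes,monitor
import cv2,numpy as np
o=monitor.get_obs();print(o["t"],o["tool_pos"],o["contact_force"])
a=eyes.get_image("side");b=eyes.get_image("scene")
cv2.imwrite("pics/e1.png",cv2.resize(np.hstack([a,b])[:,:,::-1],(800,300),interpolation=cv2.INTER_AREA))
E
```

```text
6.825 [ 0.34598606 -0.26300042  0.50866599] [ 0.12636306  0.12912033 -0.22660347]
```

View pics/e1.png

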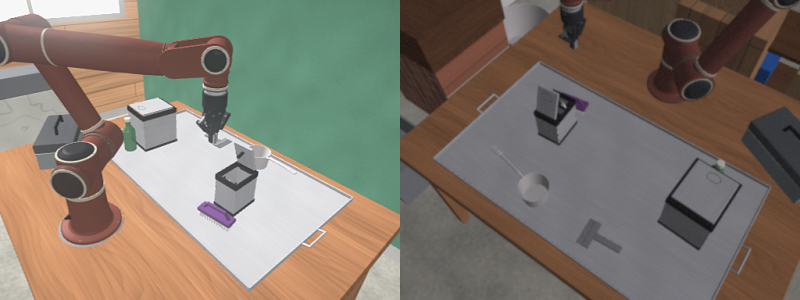

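The small bin's lid stands open (scene half, about (548,103)). The large bin is shut and the other things have not moved. I'll watch a little longer and check that the lid's edge is at full height.

Call:
step_arm:
  commands:
    - [0,[0,0,0],0]
    - [0,[0,0,0],0]
    - [0,[0,0,0],0]
    - [0,[0,0,0],0]
    - [0,[0,0,0],0]
    - [0,[0,0,0],0]
    - [0,[0,0,0],0]
    - [0,[0,0,0],0]
    - [0,[0,0,0],0]
    - [0,[0,0,0],0]

```text
t: 8.18
tool_pos: [0.346, -0.263, 0.5087]
tool_rot: [-2.221, -2.221, 0.0]
contact_force: [-0.4, -0.5, -0.6]
opening: -0.0
grip_force: 0.0
```

```bash
python3 - <<'E'
from station import eyes,monitor
import cv2,numpy as np
a=eyes.get_image("side")[170:270,255:355,::-1];b=eyes.get_image("scene")[95:195,160:260,::-1]
cv2.imwrite("pics/e2.png",cv2.resize(np.hstack([b,a]),(800,400),interpolation=cv2.INTER_CUBIC))
# expected open-lid edge corners
th=np.radians(5);x=np.array([np.cos(th),np.sin(th),0]);y=np.array([-x[1],x[0],0]);z=np.array([0,0,1.])
h=np.array([.456,-.263,.158])+.084*x
for n,u0,v0,off in(("scene",160,95,0),("side",255,170,400)):
  i=eyes.camera_info(n);K,E=i["camera_matrix"],np.linalg.inv(i["extrinsics"])
  for q in(1.25,1.0):
    for s in(-.043,.043):
      p=h-.116*np.cos(q)*x+.116*np.sin(q)*z+s*y
      c=K@(E[:3,:3]@p+E[:3,3]);print(n,q,((c[0]/c[2]-u0)*4+off).round(),((c[1]/c[2]-v0)*4).round())
E
```

```text
scene 1.25 67.0 48.0
scene 1.25 172.0 96.0
scene 1.0 91.0 36.0
scene 1.0 194.0 83.0
side 1.25 673.0 86.0
side 1.25 577.0 40.0
side 1.0 649.0 115.0
side 1.0 553.0 68.0
```

View pics/e2.png

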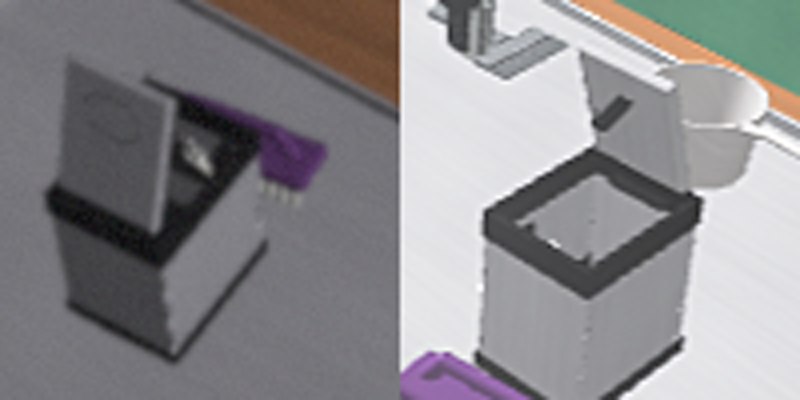

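The lid's top edge is at (67,57)–(172,97) in the scene half and (580,50)–(676,88) in the side half. That matches the edge predicted for 1.25 rad, so the lid is fully open and steady.

```bash
python3 -c "
from station import finish_job
print(finish_job())"
```

```text
the job is handed in; nothing more can be done
None
```

The lint bin's lid popped fully open after one gentle press of about 3 N and stayed open for the seconds I watched; the large bin stayed shut, nothing else appeared to move, and the job is handed in at about 8 s.

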